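Check the dust extractor's filter at the fettling bench

TASK

Check the filter of the grey bench dust extractor. First clear its blue cover: take the small round terracotta vase off it and set it down gently, standing upright, on the bottom of the deep blue crock, lowering it in and not dropping it. Then swing the cover up and back by its black knob until it stands open, leaning a little past upright, draw the filter cassette straight up out of the machine by its yellow grip, and finish still holding it, upright and still, over the middle of the green dust tray with its lower edge at least 6 cm above the tray, the cover left standing open and everything else left where it stood.

Things in the scene. Friction and masses are not known exactly. Their poses are not given: they have to be found in the camera images.
- extractor: Grey bench dust extractor, fixed to the table, 240 mm deep (its own x) x 250 wide (y) x 150 high; origin at the centre of its underside on the table, z up, front (intake grille) facing its own -x. It may be turned about vertical. Under the flap is an open well, inside x -115 to +38, y +-120 mm, floor 25 mm above the table; behind it (x +38 to +120) is the closed fan section, 150 mm high.
- flap (a joint): The blue cover flap: 160 mm (x) x 232 mm (y) x 6 mm plate, top face 156 mm above the table when shut. Value in rad: 0 shut, grows as its front edge swings up and back, 1.57 upright, stop at 2.0. Its hinge is stiff: it stays at any angle where it is left, and about 2.5 N at the knob moves it. Free edge 162 mm from the hinge line.
- flap_hinge (a point): Middle of the flap's hinge line, at the flap's far edge, 153 mm above the table; the hinge line runs along the extractor's y, and the flap opens by turning about +y. This frame turns with the flap: its own -x points from the hinge to the flap's free edge and z out of the flap's outer face.
- flap_handle (a point): Centre of the black ball knob, 26 mm in diameter, on a 12 mm stem near the flap's front edge: 33 mm above the flap's outer face, 122 mm from the hinge line and 189 mm above the table when shut. Pinched lightly across the extractor's y, it turns between the fingers as the flap swings, but creeps out of them by some 10 mm per radian; beyond half way the flap can be pushed from its inner side.
- filter_mid (a point): Centre of the filter cassette's frame, which stands hidden upright under the flap in loose guides (about 2 mm play) across the well, 50 mm in front of the extractor's middle: frame 20 mm thick (its x, the same way as the extractor's x) x 150 mm wide (y) x 80 mm tall (z), black rim, cream pleats. Lower edge 40 mm below this point, resting on the well's floor 25 mm above the table. It weighs about 0.2 kg and draws out straight up; the guides end 100 mm above the table.
- filter_grip (a point): Grip point on the cassette's yellow bow grip, 67 mm above filter_mid: a flat bar 12 mm thick (x) x 56 mm long (y) x 14 mm high, whose centre is 2 mm above this point, on two legs 24 mm to each side along y, 26 mm clear over the frame. It can be pinched across x, where the well leaves about 60 mm clear to each side.
- vase_mid (a point): Centre, half-way up, of the small round unglazed terracotta vase, standing at the start on the shut flap behind its knob: 86 mm tall, round belly 62 mm across at 27 mm above its foot, flat foot 42 mm across, straight solid neck 26 mm across from 61 to 86 mm above the foot. About 0.15 kg. Grasp it by the neck (about 30 mm above this point).
- crock_floor (a point): Centre of the cork-lined inner floor of the deep blue stoneware crock, 12 mm above the table. Crock 170 mm across outside at the rim, 110 mm high, walls 6 mm; inside about 124 mm across at the floor, 158 mm at the mouth, so 98 mm deep. About 2 kg.
- tray_floor (a point): Centre of the floor of the shallow green dust tray, 4 mm above the table. Tray 220 mm (its x) x 190 mm (y), rim 22 mm high.
- glaze_jar: Bystander: orange jar with white cap, 56 mm across, 70 mm high, origin at its foot.
- slip_pot: Bystander: white jar with yellow cap, 68 mm across, 75 mm high, origin at its foot.
- bowl: Bystander: white bowl, 104 mm across, 45 mm high, origin at its foot.
- tool_pot: Bystander: terracotta pot of modelling tools, 72 mm across, 95 mm high, tools to 160 mm, origin at its foot.
- sanding_block: Bystander: small wooden sanding block, 80 x 40 mm, 28 mm high, origin under its centre.
- kiln_prop: Bystander: cream spool-shaped kiln prop, 48 mm across, 65 mm high, origin at its foot.
Things that resemble listed ones, but are neither listed nor needed, are in the scene too. Leave any purple look-alike of the part that bears vase_mid alone. There is more than one size of the part that bears crock_floor; the job needs the smaller.

How it is judged (in metres and radians):
On the way, in this order (a step that is already met when the one before it is completed fails the run):
1. the vase stands upright on the crock's floor, let go (horizontal distance between vase_mid and crock_floor below 0.05 m and z of vase_mid in the frame of crock_floor between 0.03 and 0.055 m and angle between vase_mid's own z axis and vertical below 0.25 rad and contact force between vase and the fingers below 0.05 N and contact force between vase and crock above 0.3 N and linear speed of vase below 0.03 m/s), for 0.2 s.
2. the cover flap has been swung up to stand open (over 1.5 rad) (value of joint flap above 1.5 rad), for 0.2 s.
3. the filter has been drawn up out of the machine, carried by the gripper (height (world z) of filter_mid above 0.19 m and contact force between filter and the fingers above 1 N), for 0.1 s.
At the end, for the whole second after the job is handed in: Vase let go, upright (15 deg) on the crock floor; flap open over 1.5 rad; filter held by the fingers alone, still, upright (12 deg), centre within 50 mm of the tray middle in plan, lower edge over 60 mm above the tray floor; all bystanders within 30 mm of their start (all of step 1 and value of joint flap above 1.5 rad and contact force between filter and the fingers above 1 N and horizontal distance between filter_mid and tray_floor below 0.05 m and z of filter_mid in the frame of tray_floor above 0.1 m and angle between filter_mid's own z axis and vertical below 0.2 rad and linear speed of filter below 0.03 m/s and contact force between filter and tray below 0.05 N and contact force between filter and extractor below 0.05 N and distance of each of glaze_jar, slip_pot, bowl, tool_pot, sanding_block, kiln_prop, crock_floor, tray_floor from where it was at the start of the episode below 0.03 m); the arm keeps its last pose, push and grip.
It fails at once if the vase is dropped or thrown (moves faster than 0.7 m/s with no finger on it) (linear speed of vase above 0.7 m/s and contact force between vase and the fingers below 0.05 N).
It fails at once if the vase is knocked or pressed on the crock with more than 40 N (contact force between vase and crock above 40 N).
It fails at once if a bystander, the crock or the tray is moved more than 30 mm (distance of any of glaze_jar, slip_pot, bowl, tool_pot, sanding_block, kiln_prop, crock_floor, tray_floor from where it was at the start of the episode above 0.03 m).
It also fails if it takes over 72 s, if anything falls off the work surface, if the arm or the gripper's body presses on something with over 40 N, if the wrist force passes 120 N, or if a joint passes its speed limit or range.

ROBOT

A 7-joint arm with a two-finger parallel gripper is mounted at the origin on the work surface. World frame = base frame: x ahead of the robot, y to its left, z up, the work surface at z = 0. Lengths are in mm, angles in rad, forces in N, time in s.
With the tool pointing down it reaches from about 400 to 850 mm from the base axis. Payload 4.5 kg.
Tool frame: the origin (TCP) lies at the centre of the arm's flange, where the gripper is bolted on; the fingertips stand 173 mm ahead of it and the grasp point (between the pads) lies 155 mm ahead of it; z points along the fingers, y is the line along which they close (so a half turn about z gives the same grasp; the last joint's range is limited). The gripper opens to 85 mm and grips with 20 to 120 N. Pads are 22 mm wide; open, the fingers measure 114 mm over their backs; the gripper's body (76 mm by 85 mm) begins 54 mm behind the grasp point. The pads swing forward as they close: fully open they stand 13 mm farther back than shut.
Start: joints at [-1.297, 0.689, -0.195, 1.565, 0.157, 0.902, -0.215], TCP at [148.42, 607.132, 404.717] pointing down, gripper open.
Joint ranges: [-3.01, 3.01], [-0.46, 2.08], [-1.47, 1.51], [0.13, 2.56], [-1, 4.14], [0.04, 2.09], [-2.66, 2.66]. Speed limits (rad/s): [2.57, 2.57, 3.14, 3.14, 3.14, 3.14, 3.14].

INTERFACE

Orientations are given as [roll, pitch, yaw] about the fixed x, y, z axes, in that order (R = Rz(yaw) Ry(pitch) Rx(roll)).
In Python, from plant import r gives the robot as it stands. The module is installed in compiled form; this text tells all that it offers.
- The arm moves only by the tool jog_arm, never from a script. Its argument "deltas" is a list that holds one entry, the list of rows, each a list of 7 numbers: the opening in per cent of the stroke, from 0 (shut) to 100 (fully open), then the shift along the tool's x, y, z in units of 50 mm (1.0 is 50 mm), then the turn, a rotation vector about the tool's x, y, z in units of 6 degrees (1.0 is 6 degrees). A call has 1 to 12 rows; each row is the pose to reach, as a shift and turn from the pose commanded when the call began, along the tool's axes at that moment; what a row does not reach only later rows make up. A row lasts 1/8 s, in which the tool goes at most 62.5 mm and 10.7 degrees, less where a joint would pass 70% of its speed; a pose out of reach is approached as far as the arm can. A call with a gripper value outside its range is refused whole. The fingers move at their own pace and stop on an object; "squeeze" is the grip in N (left out, the last holds). Time passes only in rows, so rows that repeat a pose let the fingers close. It gives the time, the measured TCP pose, the force, the opening and the grip force at its end, in the units of the state.
- r.get_state(): the state, without advancing time (a new reading comes with each control period).
- r.get_image(name): name is "scene" or "top" or "wrist"; returns (picture, depth): 384x512x3 uint8, red, green, blue; 384x512 float32, mm along the optical axis (not along the pixel's ray), 0 where there is no reading.
- r.calibration(name): a dict with "intrinsics" (3x3 intrinsics, pixels), "extrinsics" (4x4, takes a point from camera to world coordinates). Camera axes: x right, y down, z forward; pixel columns grow to the right and rows downward; lengths in mm; the calibration is good to about 2 mm. A picture is of the moment at which its call begins: read the wrist's pose just before it. calibration takes no time and is no camera call; for the wrist camera it gives the pose at the moment of the call.
- r.sign_off(): hands the job in; it is judged then, once.
Trained networks look in the newest picture that a camera, given by its name, has taken for a name from the list of things; names that differ only in an ending like _2 or _b are one class to them, and where a whole thing is asked for, a point or a joint stands for the part that bears it (a point fixed in the world has none). Each returns a list of dicts, best first, with "p" (0 to 1); they miss things now and then, are a little off and sometimes report something else, mostly with a low value. They report only what shows in the picture. A call takes as long as a camera call. They do not tell look-alikes from the thing itself.
- r.spot_in(camera, target): "centre" ([x, y, z] in mm, in world coordinates, good to about 4 mm: the middle of the surface that is visible of it).
The state is a dict: "clock": time; "joints": joint angles; "qd": joint speeds; "joint_torque": joint torques, N m; "tool_pos": TCP position; "tool_rot": TCP orientation; "force": force on the tool from outside, world axes, zero at the start; "torque": the same for the moment, N m; "gripper_width": finger opening in mm; "gripper_force": force on a finger pad.
Only numpy, scipy, OpenCV 4.12 (cv2) and the standard library are available. Lean on these libraries where they do the work, as an engineer would, in place of code of your own. Each camera call takes 0.05 s, during which the arm holds its last target. There are 200 camera calls.

## Working session

There is one attempt and no reset: what is moved stays moved. The work goes in short steps, Python scripts to look and compute and a tool call to move; the robot and the scene stay as the last step left them, time stands still between calls to the robot, and variables do not carry over. Pictures are saved under pics/ and viewed, at most 10 in all, crops included, and the job is handed in when it is done.

Besides the shell and the picture viewer there is one more tool, called after "Request:" by a JSON object that holds its "fn" and its "kwargs", one argument or row to a line. jog_arm: Moves the arm, as the interface text tells. Its arguments: {"type":"object","properties":{"deltas":{"type":"array"},"squeeze":{"type":"number"}},"required":["deltas"]}

```bash
mkdir -p pics; cat > h.py <<'E'
import numpy as np, cv2
from plant import r
from scipy.spatial.transform import Rotation as R
def px2w(cam,u,v,d):
    c=r.calibration(cam);K=np.array(c["intrinsics"]);E=np.array(c["extrinsics"])
    return (E@np.r_[np.linalg.inv(K)@[u,v,1]*d,1])[:3]
def w2px(cam,p):
    c=r.calibration(cam);K=np.array(c["intrinsics"]);E=np.array(c["extrinsics"])
    q=K@(np.linalg.inv(E)@np.r_[p,1])[:3];return (q[:2]/q[2]).round().astype(int)
def cloud(cam,d):
    c=r.calibration(cam);K=np.array(c["intrinsics"]);E=np.array(c["extrinsics"])
    v,u=np.indices(d.shape);P=np.stack([(u-K[0,2])/K[0,0]*d,(v-K[1,2])/K[1,1]*d,d],-1)
    return P@E[:3,:3].T+E[:3,3]
def delta(pos,rpy=None):
    "tool-frame shift (50mm) and turn (6deg) from present pose to target TCP"
    s=r.get_state();A=R.from_euler('xyz',s["tool_rot"])
    B=A if rpy is None else R.from_euler('xyz',rpy)
    return (A.inv().apply(np.array(pos)-s["tool_pos"])/50).round(3),(np.degrees((A.inv()*B).as_rotvec())/6).round(3)
E
cat > a.py <<'E'
from h import *
s=r.get_state();print(s["clock"],np.round(s["tool_pos"]),np.round(s["tool_rot"],3),s["gripper_width"])
for cam in("scene","top"):
    im,d=r.get_image(cam);cv2.imwrite(f"pics/{cam}0.png",im[:,:,::-1]);np.savez(f"{cam}0.npz",im=im,d=d)
    for t in "extractor flap flap_handle vase_mid crock_floor tray_floor glaze_jar slip_pot bowl tool_pot sanding_block kiln_prop".split():
        for o in r.spot_in(cam,t)[:4]:
            if o["p"]>.2: print(cam,t,round(o["p"],2),np.round(o["centre"]),w2px(cam,o["centre"]))
E
python3 a.py
```

```text
0.0 [148. 607. 404.] [-3.14   0.     2.902] 85.47562974281192
scene extractor 0.62 [597.   8. 151.] [224 248]
scene flap 0.56 [522.  10. 157.] [239 225]
scene flap_handle 0.92 [520.  10. 152.] [240 225]
scene vase_mid 0.63 [568.  -3. 207.] [225 226]
scene vase_mid 0.57 [538. 204.  50.] [299 280]
scene crock_floor 0.8 [118. 302.  75.] [390 180]
scene crock_floor 0.7 [476. 384.  38.] [368 293]
scene tray_floor 0.59 [ 433. -383.    5.] [151 177]
scene glaze_jar 0.97 [371. 188.  60.] [320 229]
scene slip_pot 0.58 [722. 252.  78.] [283 344]
scene slip_pot 0.32 [374. 187.  59.] [319 230]
scene bowl 0.93 [ 697. -258.   20.] [130 255]
scene tool_pot 0.57 [ 682. -371.   74.] [ 98 226]
scene sanding_block 0.69 [695. 367.  62.] [330 360]
scene sanding_block 0.56 [ 363. -185.   25.] [213 183]
scene kiln_prop 0.71 [561.  -1. 205.] [227 225]
scene kiln_prop 0.59 [696. 365.  63.] [329 359]
top extractor 0.7 [549. -19. 160.] [259 147]
top extractor 0.22 [696. 237.  76.] [173 103]
top flap 0.73 [515.  -8. 158.] [255 160]
top flap 0.34 [ 710. -252.   22.] [333 108]
top flap_handle 0.87 [514.  -6. 158.] [254 160]
top vase_mid 0.9 [515. 189.  50.] [188 165]
top vase_mid 0.64 [543. -13. 206.] [257 146]
top crock_floor 0.95 [510. 397.  22.] [121 167]
top crock_floor 0.77 [148. 322.  20.] [139 289]
top tray_floor 0.92 [ 432. -381.    3.] [374 198]
top glaze_jar 0.61 [358. 179.  72.] [188 217]
top slip_pot 0.96 [697. 238.  76.] [173 103]
top bowl 0.72 [ 709. -253.   23.] [334 108]
top tool_pot 0.65 [ 676. -373.   72.] [377 115]
top tool_pot 0.39 [508. 396.  22.] [121 168]
top sanding_block 0.74 [ 363. -182.   27.] [311 219]
top kiln_prop 0.59 [683. 363.  65.] [131 108]
```

```bash
python3 - <<'E'
import cv2,numpy as np
a=cv2.imread("pics/scene0.png");b=cv2.imread("pics/top0.png")
cv2.imwrite("pics/both0.png",np.hstack([a[130:384,60:440],b[60:314,90:510]]))
cv2.imwrite("pics/crop0.png",np.hstack([cv2.resize(a[180:300,160:320],(533,400),interpolation=2)]))
E
```

```text
(no output)
```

View pics/both0.png

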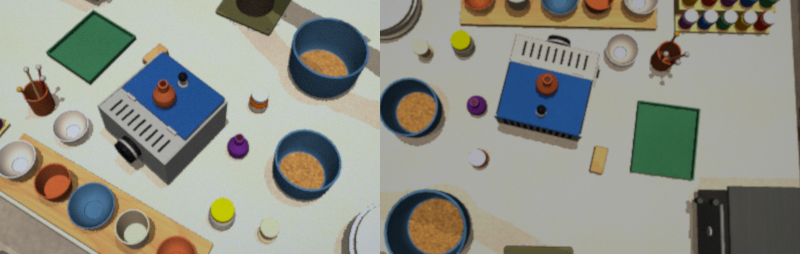

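View pics/crop0.png

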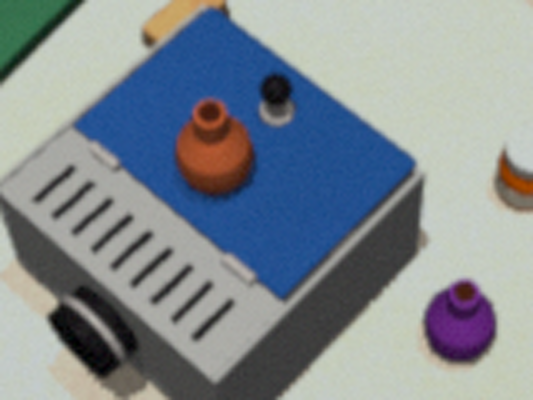

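The scene holds two vases: terracotta on the flap (scene px 225,226) and a purple look-alike (299,280). It also holds two crocks: the smaller at scene (368,293) / top (121,167), and the larger at scene (390,180) / top (139,289). I choose the terracotta vase and the smaller crock; the crop confirms the vase is on the flap behind the knob. Next I fit the geometry.

```bash
cat > b.py <<'E'
from h import *
z={c:np.load(c+"0.npz") for c in("scene","top")}
for c in z:
    im=z[c]["im"].astype(int);d=z[c]["d"];P=cloud(c,d);ok=d>0
    r_,g,b=im[...,0],im[...,1],im[...,2]
    reg=lambda x0,x1,y0,y1,z0,z1: ok&(P[...,0]>x0)&(P[...,0]<x1)&(P[...,1]>y0)&(P[...,1]<y1)&(P[...,2]>z0)&(P[...,2]<z1)
    m=reg(380,720,-180,180,147,166)&(b>r_+50)&(b>80)
    q=P[m][:,:2].astype(np.float32);rc=cv2.minAreaRect(q);print(c,"flap",rc,len(q),np.median(P[m][:,2]))
    m=reg(380,800,-180,180,140,166);rc=cv2.minAreaRect(P[m][:,:2].astype(np.float32));print("body",rc)
    m=reg(450,650,-90,90,230,255);print("neck",np.round((P[m].min(0)+P[m].max(0))/2),np.round(np.ptp(P[m],0)),m.sum())
    m=reg(400,560,-90,90,180,206)&(im.max(-1)<90);print("knob",np.round((P[m].min(0)+P[m].max(0))/2),np.round(np.ptp(P[m],0)),m.sum())
    for x0,x1,y0,y1,n in((380,620,280,520,"crock"),(0,300,180,460,"big")):
        m=reg(x0,x1,y0,y1,100,130)
        if m.sum()>5:
            q=P[m][:,:2];A=np.c_[2*q,np.ones(len(q))];s=np.linalg.lstsq(A,(q**2).sum(1),rcond=None)[0];print(n,s[:2],"R",np.sqrt(s[2]+s[0]**2+s[1]**2),P[m][:,2].max(),len(q))
    m=reg(250,600,-520,-260,-10,30)&(g>r_+30)&(g>b+15);print("tray",cv2.minAreaRect(P[m][:,:2].astype(np.float32)))
E
python3 b.py
```

```text
scene flap ((522.7889404296875, -11.310699462890625), (236.67425537109375, 162.2636260986328), 77.50148010253906) 3710 155.57553773652307
body ((563.210205078125, -18.929702758789062), (254.40965270996094, 244.5605926513672), 77.58336639404297)
neck [557. -15. 239.] [27. 26. 16.] 92
knob [519.   2. 192.] [82. 26. 24.] 80
crock [501.83443067 376.95688586] R 81.2813373377075 114.9568667062681 620
big [164.17231731 301.98422459] R 104.65661826946463 129.98309997588626 921
tray ((430.9539794921875, -383.1811218261719), (195.22364807128906, 222.5186004638672), 83.7743148803711)
top flap ((520.9364624023438, -7.331878662109375), (232.0450439453125, 159.3596649169922), 77.62113952636719) 4170 156.3464889426823
body ((562.0692138671875, -16.6229248046875), (250.673583984375, 243.69618225097656), 77.62113952636719)
neck [554. -14. 241.] [24. 23. 16.] 84
knob [510. -13. 193.] [78. 57. 24.] 110
crock [497.87014155 377.44019152] R 81.23088230422154 118.46068555784291 495
big [159.47683032 299.89336235] R 103.76169452279092 129.91030702849025 485
tray ((427.4657897949219, -380.1044921875), (188.80812072753906, 217.11549377441406), 83.41381072998047)
```

```bash
python3 -c "
from h import *
print(delta([556,-14.5,480],[np.pi,0,2.925]))"
```

```text
(array([-10.87 , -10.142,  -1.507]), array([ 0.001,  0.   , -0.221]))
```

Request:
{"fn": "jog_arm", "kwargs": {
  "deltas": [
    [[100, -0.4, -0.4, -0.5, 0, 0, 0], [100, -1.1, -1.0, -1.0, 0, 0, 0], [100, -2, -1.9, -1.51, 0, 0, -0.1], [100, -2.9, -2.7, -1.51, 0, 0, -0.1], [100, -3.8, -3.5, -1.51, 0, 0, -0.2], [100, -4.7, -4.4, -1.51, 0, 0, -0.22], [100, -5.6, -5.2, -1.51, 0, 0, -0.22], [100, -6.5, -6.05, -1.51, 0, 0, -0.22], [100, -7.4, -6.9, -1.51, 0, 0, -0.22], [100, -8.3, -7.75, -1.51, 0, 0, -0.22], [100, -9.2, -8.6, -1.51, 0, 0, -0.22], [100, -10, -9.3, -1.51, 0, 0, -0.22]]
  ]
}}

```text
clock: 2.8
tool_pos: [524.6, 34.2, 480.4]
tool_rot: [-3.142, 0.001, 2.923]
force: [0.3, 0.6, 0.7]
gripper_width: 85.0
gripper_force: 0.0
```

```bash
cat > c.py <<'E'
from h import *
s=r.get_state();print(s["clock"],np.round(s["tool_pos"]),np.round(s["tool_rot"],3))
im,d=r.get_image("wrist");cv2.imwrite("pics/w1.png",im[:,:,::-1]);P=cloud("wrist",d);np.savez("w1.npz",im=im,d=d,P=P)
ok=d>0
m=ok&(P[...,2]>225)&(P[...,2]<255)&(P[...,0]>480)&(P[...,0]<640)&(abs(P[...,1]+15)<60)
q=P[m];print("neck",m.sum(),q.min(0) if len(q) else 0,q.max(0) if len(q) else 0)
for t in("vase_mid","flap_handle"):
    for o in r.spot_in("wrist",t)[:2]:print(t,o["p"],np.round(o["centre"]),w2px("wrist",o["centre"]))
E
python3 c.py
python3 -c "
from h import *
print(delta([556,-14.5,480],[np.pi,0,2.925]))"
```

```text
2.8 [525.  34. 480.] [-3.142e+00  1.000e-03  2.923e+00]
neck 1023 [545.30274476 -35.03151748 225.04194053] [570.82492393  -9.36456763 244.84525298]
vase_mid 0.96 [540.  -7. 208.] [220 212]
vase_mid 0.92 [513. 182.  52.] [367 122]
flap_handle 0.69 [508.   9. 154.] [230 165]
(array([-0.821, -0.796,  0.   ]), array([-0.01 ,  0.008, -0.066]))
```

Request:
{"fn": "jog_arm", "kwargs": {
  "deltas": [
    [[100, -0.5, -0.5, 0, 0, 0, -0.03], [100, -0.83, -0.84, 0, 0, 0, -0.06], [100, -0.83, -0.84, 0, 0, 0, -0.06], [100, -0.83, -0.84, 0, 0, 0, -0.06], [100, -0.83, -0.84, 0, 0, 0, -0.06]]
  ]
}}

```text
clock: 3.58
tool_pos: [554.6, -11.6, 480.3]
tool_rot: [3.141, -0.001, 2.934]
force: [-1.1, 0.7, -0.1]
gripper_width: 85.5
gripper_force: 0.0
```

```bash
python3 c.py; python3 - <<'E'
from h import *
z=np.load("w1.npz");P=z["P"];m=(z["d"]>0)&(P[...,2]>232)&(P[...,2]<255)&(P[...,0]>480)&(P[...,0]<640)&(abs(P[...,1]+15)<60)
c,rad=cv2.minEnclosingCircle(P[m][:,:2].astype(np.float32));print(c,rad,P[m].mean(0))
print(delta([c[0],c[1],388],[np.pi,0,2.925]))
E
```

```text
3.575 [555. -12. 480.] [ 3.141e+00 -1.000e-03  2.934e+00]
neck 1026 [541.70956834 -26.46943195 225.20522352] [567.33271502  -0.91230239 244.78040368]
vase_mid 0.95 [519. 183.  53.] [398 101]
flap_handle 0.62 [506.   2. 157.] [261 124]
(554.6353759765625, -13.704036712646484) 12.990886688232422 [553.17112623 -13.39393255 242.02762474]
(array([ 0.   , -0.027,  1.846]), array([ 0.003, -0.001,  0.072]))
```

View pics/w1.png

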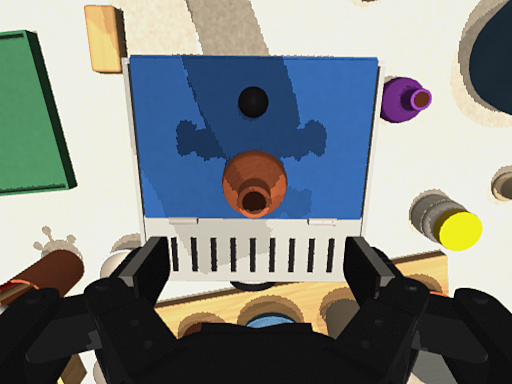

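The wrist view shows the terracotta vase's neck at (255,203) centred between the fingers and the knob at (252,101). I'll descend and grasp.

Request:
{"fn": "jog_arm", "kwargs": {
  "deltas": [
    [[100, 0, -0.03, 0.6, 0, 0, 0.07], [100, 0, -0.03, 1.2, 0, 0, 0.07], [100, 0, -0.03, 1.6, 0, 0, 0.07], [100, 0, -0.03, 1.82, 0, 0, 0.07], [100, 0, -0.03, 1.82, 0, 0, 0.07], [15, 0, -0.03, 1.82, 0, 0, 0.07], [0, 0, -0.03, 1.82, 0, 0, 0.07], [0, 0, -0.03, 1.82, 0, 0, 0.07], [0, 0, -0.03, 1.82, 0, 0, 0.07], [0, 0, -0.03, 1.82, 0, 0, 0.07], [0, 0, -0.03, 1.82, 0, 0, 0.07], [0, 0, -0.03, 1.82, 0, 0, 0.07]]
  ],
  "squeeze": 30
}}

```text
clock: 5.22
tool_pos: [555.2, -14.4, 389.7]
tool_rot: [3.141, 0.001, 2.924]
force: [-0.8, 1.8, 5.9]
gripper_width: 25.3
gripper_force: 29.2
```

Request:
{"fn": "jog_arm", "kwargs": {
  "deltas": [
    [[0, 0, 0, -0.2, 0, 0, 0], [0, 0, 0, -0.5, 0, 0, 0], [0, 0, 0, -0.9, 0, 0, 0], [0, 0, 0, -1.2, 0, 0, 0], [0, 0, 0, -1.2, 0, 0, 0]]
  ]
}}

```text
clock: 5.85
tool_pos: [555.2, -14.8, 450.6]
tool_rot: [3.141, 0.003, 2.924]
force: [0.3, 0.7, -1.7]
gripper_width: 25.3
gripper_force: 28.8
```

```bash
python3 -c "
from h import *
print(delta([500,377,450],[np.pi,0,2.925]))"
```

```text
(array([2.772, 7.412, 0.009]), array([ 0.007,  0.027, -0.014]))
```

Request:
{"fn": "jog_arm", "kwargs": {
  "deltas": [
    [[0, 0.08, 0.2, 0, 0, 0, 0], [0, 0.25, 0.7, 0, 0, 0, 0], [0, 0.52, 1.4, 0, 0, 0, 0], [0, 0.82, 2.2, 0, 0, 0, 0], [0, 1.12, 3.0, 0, 0, 0, 0], [0, 1.42, 3.8, 0, 0, 0, 0], [0, 1.72, 4.6, 0, 0, 0, 0], [0, 2.02, 5.4, 0, 0, 0, 0], [0, 2.3, 6.2, 0, 0, 0, 0], [0, 2.56, 6.85, 0, 0, 0, 0], [0, 2.71, 7.25, 0, 0, 0, 0], [0, 2.77, 7.41, 0, 0, 0, 0]]
  ]
}}

```text
clock: 7.35
tool_pos: [499.0, 378.1, 448.5]
tool_rot: [-3.141, -0.001, 2.926]
force: [0.1, 0.1, -2.7]
gripper_width: 25.5
gripper_force: 28.9
```

Request:
{"fn": "jog_arm", "kwargs": {
  "deltas": [
    [[0, 0, 0, 0, 0, 0, 0], [0, 0, 0, 0, 0, 0, 0], [0, 0, 0, 0, 0, 0, 0]]
  ]
}}

```text
clock: 7.72
tool_pos: [500.3, 375.7, 449.3]
tool_rot: [-3.141, 0.0, 2.922]
force: [-0.2, -0.4, -1.2]
gripper_width: 25.3
gripper_force: 28.9
```

```bash
python3 - <<'E'
from h import *
s=r.get_state();print(np.round(s["tool_pos"],1))
im,d=r.get_image("wrist");cv2.imwrite("pics/w2.png",im[:,:,::-1]);P=cloud("wrist",d);ok=d>0
m=ok&(P[...,2]>102)&(P[...,2]<118)&(np.hypot(P[...,0]-500,P[...,1]-377)<110)&(np.hypot(P[...,0]-500,P[...,1]-377)>60)
q=P[m][:,:2];A=np.c_[2*q,np.ones(len(q))];t=np.linalg.lstsq(A,(q**2).sum(1),rcond=None)[0]
print("rim",t[:2],np.sqrt(t[2]+t[0]**2+t[1]**2),len(q))
for o in r.spot_in("wrist","crock_floor")[:2]:print(o)
i2,d2=r.get_image("top");P=cloud("top",d2)
m=(d2>0)&(np.hypot(P[...,0]-500,P[...,1]-377)<50)&(P[...,2]<20);print(np.median(P[m],0) if m.any() else 0)
E
```

```text
[500.3 375.7 449.3]
rim [497.69859567 379.46223468] 80.6305460910671 2600
{'centre': [481.6, 388.6, 25.6], 'p': 0.57}
[499.98856631 376.06542895  12.76458993]
```

View pics/w2.png

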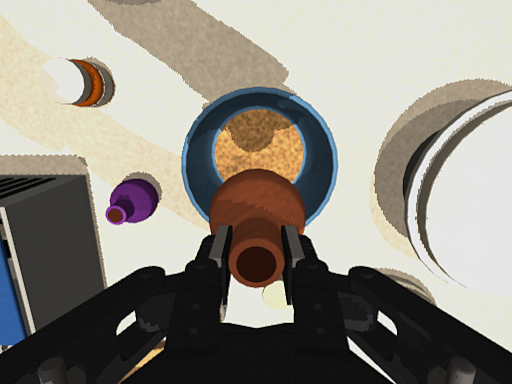

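The wrist view shows the held vase (258,260) hanging over the small crock (260,150), with its rim fit within 4 mm of the tool. I'll lower it.

Request:
{"fn": "jog_arm", "kwargs": {
  "deltas": [
    [[0, 0.03, 0.05, 0.3, 0, 0, 0], [0, 0.03, 0.05, 0.8, 0, 0, 0], [0, 0.03, 0.05, 1.4, 0, 0, 0], [0, 0.03, 0.05, 2.0, 0, 0, 0], [0, 0.03, 0.05, 2.6, 0, 0, 0], [0, 0.03, 0.05, 3.1, 0, 0, 0], [0, 0.03, 0.05, 3.5, 0, 0, 0], [0, 0.03, 0.05, 3.75, 0, 0, 0], [0, 0.03, 0.05, 3.9, 0, 0, 0], [0, 0.03, 0.05, 3.98, 0, 0, 0], [0, 0.03, 0.05, 3.98, 0, 0, 0]]
  ]
}}

```text
clock: 9.25
tool_pos: [498.9, 379.8, 250.4]
tool_rot: [3.141, 0.0, 2.924]
force: [-0.5, -0.7, -1.6]
gripper_width: 25.1
gripper_force: 28.8
```

Request:
{"fn": "jog_arm", "kwargs": {
  "deltas": [
    [[0, 0, 0, 0.04, 0, 0, 0], [0, 0, 0, 0.07, 0, 0, 0], [0, 0, 0, 0.07, 0, 0, 0]]
  ]
}}

```text
clock: 9.62
tool_pos: [498.8, 379.7, 246.8]
tool_rot: [3.141, 0.0, 2.924]
force: [0.5, -0.1, -1.8]
gripper_width: 25.3
gripper_force: 28.8
```

Request:
{"fn": "jog_arm", "kwargs": {
  "deltas": [
    [[0, 0, 0, 0.02, 0, 0, 0], [0, 0, 0, 0.03, 0, 0, 0], [0, 0, 0, 0.03, 0, 0, 0]]
  ]
}}

```text
clock: 10.0
tool_pos: [498.9, 379.9, 245.8]
tool_rot: [3.141, 0.0, 2.924]
force: [-0.8, -0.6, 4.1]
gripper_width: 25.5
gripper_force: 29.5
```

Contact felt, so I release to 55 %, wait, and rise.

Request:
{"fn": "jog_arm", "kwargs": {
  "deltas": [
    [[35, 0, 0, 0, 0, 0, 0], [45, 0, 0, 0, 0, 0, 0], [55, 0, 0, 0, 0, 0, 0], [55, 0, 0, 0, 0, 0, 0], [55, 0, 0, 0, 0, 0, 0], [55, 0, 0, -0.2, 0, 0, 0], [55, 0, 0, -0.7, 0, 0, 0], [55, 0, 0, -1.5, 0, 0, 0], [55, 0, 0, -2.5, 0, 0, 0], [55, 0, 0, -3.5, 0, 0, 0], [55, 0, 0, -4.3, 0, 0, 0], [55, 0, 0, -4.3, 0, 0, 0]]
  ]
}}

```text
clock: 11.5
tool_pos: [499.3, 380.2, 464.9]
tool_rot: [3.134, 0.005, 2.924]
force: [-0.2, -0.2, -0.5]
gripper_width: 46.5
gripper_force: 0.0
```

```bash
cat > e.py <<'E'
from h import *
# extractor frame
C=np.array([562.5,-17.5,0]);a=np.radians(-12.4);ex=np.array([np.cos(a),np.sin(a),0]);ey=np.array([-np.sin(a),np.cos(a),0])
def ew(x,y,z): return C+x*ex+y*ey+[0,0,z]
E
python3 - <<'E'
from e import *
im,d=r.get_image("wrist");P=cloud("wrist",d);ok=d>0
for lo,hi in((85,102),(40,60)):
    m=ok&(P[...,2]>lo)&(P[...,2]<hi)&(np.hypot(P[...,0]-499,P[...,1]-379)<50)&(im[...,0]>im[...,2]+30);print(lo,m.sum(),P[m].mean(0),np.ptp(P[m],0))
print("knob est",ew(-84,0,189)); print(delta(ew(-84,0,189+155+50),[np.pi,0,2.925]))
E
```

```text
85 402 [495.59090178 379.14266821  95.83028619] [25.08872792 25.51449584 14.1072917 ]
40 630 [489.09935767 380.39041799  53.64888154] [58.35577169 59.30228473 19.97443584]
knob est [480.45952862   0.53776748 189.        ]
(array([-1.278, -7.489,  1.346]), array([ 0.031,  0.023, -0.012]))
```

Request:
{"fn": "jog_arm", "kwargs": {
  "deltas": [
    [[60, -0.1, -0.4, 0, 0, 0, 0], [60, -0.25, -1.2, 0, 0, 0, 0], [60, -0.4, -2.2, 0.2, 0, 0, 0], [60, -0.55, -3.2, 0.4, 0, 0, 0], [60, -0.7, -4.2, 0.6, 0, 0, 0], [60, -0.9, -5.2, 0.8, 0, 0, 0], [60, -1.05, -6.1, 0.9, 0, 0, 0], [60, -1.2, -6.9, 1.0, 0, 0, 0], [60, -1.28, -7.4, 1.0, 0, 0, 0], [60, -1.28, -7.49, 1.0, 0.03, 0.02, 0], [60, -1.28, -7.49, 1.0, 0.03, 0.02, 0], [60, -1.28, -7.49, 1.0, 0.03, 0.02, 0]]
  ]
}}

```text
clock: 13.05
tool_pos: [480.4, 1.8, 410.1]
tool_rot: [-3.139, -0.002, 2.927]
force: [0.1, -0.2, 0.3]
gripper_width: 51.1
gripper_force: 0.0
```

```bash
python3 - <<'E'
from e import *
s=r.get_state();print(np.round(s["tool_pos"],1),np.round(s["tool_rot"],3))
im,d=r.get_image("wrist");cv2.imwrite("pics/w3.png",im[:,:,::-1]);P=cloud("wrist",d);ok=d>0
m=ok&(P[...,2]>178)&(P[...,2]<206)&(np.hypot(P[...,0]-480,P[...,1])<35)&(im.max(-1)<110)
q=P[m];print("knob",m.sum(),q.min(0),q.max(0),w2px("wrist",ew(-84,0,189)))
# sphere fit radius 13
from scipy.optimize import least_squares as ls
t=ls(lambda c:np.linalg.norm(q-c,axis=1)-13,[480,0,189],loss="soft_l1").x;print("sphere",t)
print("ext coords",(t-C)@ex,(t-C)@ey)
E
```

```text
[480.4   1.8 410.1] [-3.139e+00 -2.000e-03  2.927e+00]
knob 1078 [470.39717882 -12.02636946 185.78284324] [493.30990026  13.21372644 203.98756133] [256 211]
sphere [4.83690101e+02 3.70863986e-01 1.89398670e+02]
ext coords -80.80894950232533 0.530707984940745
```

View pics/w3.png

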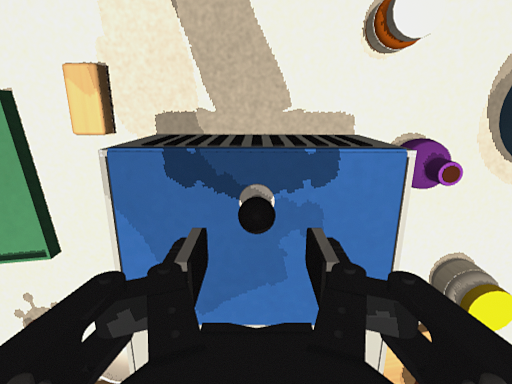

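Knob at (256,213), centred between fingers. I'll descend and pinch lightly.

Request:
{"fn": "jog_arm", "kwargs": {
  "deltas": [
    [[60, -0.04, -0.02, 0.5, 0, 0, 0], [60, -0.04, -0.02, 1.0, 0, 0, 0], [60, -0.04, -0.02, 1.36, 0, 0, 0], [60, -0.04, -0.02, 1.36, 0, 0, 0], [20, -0.04, -0.02, 1.36, 0, 0, 0], [0, -0.04, -0.02, 1.36, 0, 0, 0], [0, -0.04, -0.02, 1.36, 0, 0, 0], [0, -0.04, -0.02, 1.36, 0, 0, 0], [0, -0.04, -0.02, 1.36, 0, 0, 0]]
  ],
  "squeeze": 25
}}

```text
clock: 14.22
tool_pos: [482.5, 0.7, 343.3]
tool_rot: [3.141, 0.0, 2.926]
force: [0.7, 5.8, 0.6]
gripper_width: 24.6
gripper_force: 24.5
```

```bash
cat > arc.py <<'E'
from e import *
import sys
# rows from current flap angle t0 to t1, tool tilt f(t); relative to current tool pose
def arc(ts,phis,t0,p0,creep=0):
    g=lambda t,p:np.array([-127.2*np.cos(np.radians(16.4)+t)+155*np.sin(p),127.2*np.sin(np.radians(16.4)+t)+155*np.cos(p)])
    for t,p in zip(ts,phis):
        d=(g(t,p)-g(t0,p0)); dx,dz=d
        # tool axes: x=-(cos p0 ex) + sin p0 z ; z=-(sin p0 ex + cos p0 z)
        c,s=np.cos(p0),np.sin(p0)
        print(round(t,2),np.round([(-c*dx+s*dz)/50,0,(-s*dx-c*dz)/50,0,np.degrees(p-p0)/6,0],2))
E
python3 -c "
from arc import *
ts=np.r_[.04:1.8:.08];arc(ts,.35*ts/1.7,0,0)
print(r.get_state()['tool_pos'])"
```

```text
0.04 [-0.06  0.   -0.1   0.    0.08  0.  ]
0.12 [-0.18  0.   -0.29  0.    0.24  0.  ]
0.2 [-0.32  0.   -0.47  0.    0.39  0.  ]
0.28 [-0.47  0.   -0.64  0.    0.55  0.  ]
0.36 [-0.64  0.   -0.81  0.    0.71  0.  ]
0.44 [-0.82  0.   -0.96  0.    0.87  0.  ]
0.52 [-1.01  0.   -1.1   0.    1.02  0.  ]
0.6 [-1.21  0.   -1.23  0.    1.18  0.  ]
0.68 [-1.43  0.   -1.34  0.    1.34  0.  ]
0.76 [-1.65  0.   -1.45  0.    1.49  0.  ]
0.84 [-1.88  0.   -1.53  0.    1.65  0.  ]
0.92 [-2.12  0.   -1.6   0.    1.81  0.  ]
1.0 [-2.36  0.   -1.66  0.    1.97  0.  ]
1.08 [-2.61  0.   -1.7   0.    2.12  0.  ]
1.16 [-2.86  0.   -1.72  0.    2.28  0.  ]
1.24 [-3.11  0.   -1.72  0.    2.44  0.  ]
1.32 [-3.36  0.   -1.71  0.    2.6   0.  ]
1.4 [-3.61  0.   -1.68  0.    2.75  0.  ]
1.48 [-3.86  0.   -1.63  0.    2.91  0.  ]
1.56 [-4.11  0.   -1.57  0.    3.07  0.  ]
1.64 [-4.35  0.   -1.49  0.    3.22  0.  ]
1.72 [-4.59  0.   -1.4   0.    3.38  0.  ]
[482.50871955   0.65084233 343.25573509]
```

Request:
{"fn": "jog_arm", "kwargs": {
  "deltas": [
    [[0, -0.06, 0, -0.1, 0, 0.08, 0], [0, -0.18, 0, -0.29, 0, 0.24, 0], [0, -0.32, 0, -0.47, 0, 0.39, 0], [0, -0.47, 0, -0.64, 0, 0.55, 0], [0, -0.64, 0, -0.81, 0, 0.71, 0], [0, -0.82, 0, -0.96, 0, 0.87, 0], [0, -1.01, 0, -1.1, 0, 1.02, 0], [0, -1.21, 0, -1.23, 0, 1.18, 0], [0, -1.43, 0, -1.34, 0, 1.34, 0], [0, -1.43, 0, -1.34, 0, 1.34, 0]]
  ]
}}

```text
clock: 15.48
tool_pos: [552.3, -14.7, 410.2]
tool_rot: [3.141, -0.142, 2.925]
force: [-0.4, 5.2, 2.2]
gripper_width: 24.2
gripper_force: 25.2
```

```bash
cat > flap.py <<'E'
from e import *
im,d=r.get_image("scene")
cv2.imwrite("pics/s_%d.png"%(r.get_state()["clock"]*10),im[:,:,::-1])
P=cloud("scene",d);i=im.astype(int);Q=P-C;X=Q@ex;Y=Q@ey
m=(d>0)&(i[...,2]>i[...,0]+40)&(abs(Y)<120)&(X>-130)&(X<140)&(P[...,2]>150)&(P[...,2]<340)
dx,dz=39.5-X[m],P[...,2][m]-153
k=np.hypot(dx,dz)>40
print("flap angle",np.median(np.arctan2(dz[k],dx[k])),m.sum())
E
python3 flap.py; python3 -c "
from arc import *
ts=np.r_[.76:1.75:.08];arc(ts,.35*ts/1.7,.68,.14)
s=r.get_state();print(s['tool_pos'],s['tool_rot'])"
```

```text
flap angle 0.7179974070326838 3962
0.76 [-0.21  0.   -0.13  0.    0.16  0.  ]
0.84 [-0.42  0.   -0.25  0.    0.31  0.  ]
0.92 [-0.65  0.   -0.35  0.    0.47  0.  ]
1.0 [-0.88  0.   -0.44  0.    0.63  0.  ]
1.08 [-1.12  0.   -0.51  0.    0.79  0.  ]
1.16 [-1.36  0.   -0.57  0.    0.94  0.  ]
1.24 [-1.61  0.   -0.61  0.    1.1   0.  ]
1.32 [-1.87  0.   -0.63  0.    1.26  0.  ]
1.4 [-2.12  0.   -0.64  0.    1.42  0.  ]
1.48 [-2.37  0.   -0.63  0.    1.57  0.  ]
1.56 [-2.63  0.   -0.6   0.    1.73  0.  ]
1.64 [-2.88  0.   -0.55  0.    1.89  0.  ]
1.72 [-3.12  0.   -0.49  0.    2.04  0.  ]
[552.0545116  -14.70504684 410.06191122] [ 3.1410638  -0.1413851   2.92543092]
```

Request:
{"fn": "jog_arm", "kwargs": {
  "deltas": [
    [[0, -0.21, 0, -0.13, 0, 0.16, 0], [0, -0.42, 0, -0.25, 0, 0.31, 0], [0, -0.65, 0, -0.35, 0, 0.47, 0], [0, -0.88, 0, -0.44, 0, 0.63, 0], [0, -1.12, 0, -0.51, 0, 0.79, 0], [0, -1.36, 0, -0.57, 0, 0.94, 0], [0, -1.61, 0, -0.61, 0, 1.1, 0], [0, -1.61, 0, -0.61, 0, 1.1, 0]]
  ]
}}

```text
clock: 16.52
tool_pos: [634.5, -33.0, 428.7]
tool_rot: [3.141, -0.256, 2.925]
force: [1.7, 5.8, 2.1]
gripper_width: 23.9
gripper_force: 26.2
```

```bash
python3 flap.py; python3 -c "
from arc import *
ts=np.r_[1.32:1.85:.08];arc(ts,.255+1*(ts-1.24)*.2,1.24,.255)
s=r.get_state();print(s['tool_pos'],s['tool_rot'])"
```

```text
flap angle 1.2580342523631205 2521
1.32 [-0.25  0.   -0.05  0.    0.15  0.  ]
1.4 [-0.5   0.   -0.09  0.    0.31  0.  ]
1.48 [-0.75  0.   -0.11  0.    0.46  0.  ]
1.56 [-1.    0.   -0.11  0.    0.61  0.  ]
1.64 [-1.25  0.   -0.09  0.    0.76  0.  ]
1.72 [-1.5   0.   -0.06  0.    0.92  0.  ]
1.8 [-1.75  0.   -0.01  0.    1.07  0.  ]
[634.32544905 -32.93639027 428.68359147] [ 3.14070748 -0.25537192  2.92509936]
```

Request:
{"fn": "jog_arm", "kwargs": {
  "deltas": [
    [[0, -0.25, 0, -0.04, 0, 0.15, 0], [0, -0.5, 0, -0.07, 0, 0.31, 0], [0, -0.75, 0, -0.08, 0, 0.46, 0], [0, -1.0, 0, -0.07, 0, 0.61, 0], [0, -1.25, 0, -0.05, 0, 0.76, 0], [0, -1.5, 0, -0.01, 0, 0.92, 0], [0, -1.75, 0, 0.04, 0, 1.07, 0], [0, -1.75, 0, 0.04, 0, 1.07, 0]]
  ]
}}

```text
clock: 17.58
tool_pos: [717.5, -51.5, 405.6]
tool_rot: [3.14, -0.363, 2.925]
force: [5.0, 4.2, 5.5]
gripper_width: 24.1
gripper_force: 27.4
```

```bash
python3 flap.py
```

```text
flap angle 1.7839735515549298 677
```

Request:
{"fn": "jog_arm", "kwargs": {
  "deltas": [
    [[60, 0, 0, 0, 0, 0, 0], [60, 0, 0, 0, 0, 0, 0], [60, 0, 0, 0, 0, 0, 0], [60, 0, 0, -0.3, 0, 0, 0], [60, 0, 0, -1.0, 0, 0, 0], [60, 0, 0, -1.8, 0, 0, 0], [60, 0, 0, -2.5, 0, 0, 0], [60, 0, 0, -2.5, 0, 0, 0]]
  ]
}}

```text
clock: 18.62
tool_pos: [760.8, -62.8, 522.3]
tool_rot: [-3.139, -0.364, 2.922]
force: [1.4, -0.7, -0.3]
gripper_width: 51.1
gripper_force: 0.0
```

```bash
python3 flap.py; python3 -c "
from e import *
s=r.get_state();print(s['tool_pos'],s['joints'])
for y in(1.354,-1.787):print(delta(ew(-50,0,400),[np.pi,0,y]))
print(delta([*ew(-50,0,0)[:2],530],[np.pi,0,2.925]))"
```

```text
flap angle 1.7873912063980302 767
[760.4314683  -62.57542919 520.26943818] [ 0.06757763  1.00155073 -0.15825243  0.50856984  0.04745409  1.99501375
  1.32125039]
(array([3.856, 0.028, 4.064]), array([-2.777, -2.733, 14.795]))
(array([3.856, 0.028, 4.064]), array([  2.736,  -2.778, -14.841]))
(array([4.791, 0.02 , 1.638]), array([-0.027, -3.513, -0.022]))
```

Request:
{"fn": "jog_arm", "kwargs": {
  "deltas": [
    [[60, 0.4, 0, 0.1, -0.25, -0.25, 1.3], [60, 0.8, 0, 0.25, -0.5, -0.5, 2.7], [60, 1.3, 0, 0.4, -0.75, -0.74, 4.0], [60, 1.8, 0, 0.6, -1.0, -1.0, 5.4], [60, 2.3, 0, 0.75, -1.25, -1.23, 6.7], [60, 2.7, 0, 0.9, -1.5, -1.5, 8.0], [60, 3.2, 0, 1.1, -1.75, -1.73, 9.4], [60, 3.7, 0, 1.25, -2.0, -2.0, 10.7], [60, 4.2, 0, 1.4, -2.25, -2.2, 12.0], [60, 4.6, 0, 1.55, -2.5, -2.46, 13.4], [60, 4.79, 0.02, 1.64, -2.78, -2.73, 14.8], [60, 4.79, 0.02, 1.64, -2.78, -2.73, 14.8]]
  ]
}}

```text
clock: 20.18
tool_pos: [511.6, -6.3, 529.3]
tool_rot: [-3.136, 0.0, 1.356]
force: [0.6, 0.1, 0.4]
gripper_width: 51.2
gripper_force: 0.0
```

Request:
{"fn": "jog_arm", "kwargs": {
  "deltas": [
    [[60, 0, 0, 0.5, 0, 0, 0], [60, 0, 0, 1.2, 0, 0, 0], [60, 0, 0, 1.6, 0, 0, 0], [60, 0, 0, 1.6, 0, 0, 0], [60, 0, 0, 1.6, 0, 0, 0], [60, 0, 0, 1.6, 0, 0, 0]]
  ]
}}

```text
clock: 20.92
tool_pos: [513.7, -6.8, 451.1]
tool_rot: [-3.141, -0.001, 1.354]
force: [1.1, 0.3, 0.6]
gripper_width: 51.6
gripper_force: 0.0
```

```bash
python3 - <<'E'
from e import *
s=r.get_state();print(np.round(s["tool_pos"],1),np.round(s["tool_rot"],3),np.round(s["joints"],2))
im,d=r.get_image("wrist");cv2.imwrite("pics/w4.png",im[:,:,::-1]);P=cloud("wrist",d);i=im.astype(int)
X=(P-C)@ex;Y=(P-C)@ey;Z=P[...,2]
m=(d>0)&(abs(Y)<60)&(X>-115)&(X<35)&(Z>125)&(Z<150)&(i[...,0]>i[...,2]+60)&(i[...,1]>i[...,2]+40)
q=P[m];print(m.sum());rc=cv2.minAreaRect(q[:,:2].astype(np.float32));print(rc,np.median(q[:,2]));c=rc[0]
print("ext",(np.r_[c,0]-C)@ex,(np.r_[c,0]-C)@ey)
for o in r.spot_in("wrist","filter_grip")[:2]:print(o)
print(delta([c[0],c[1],289],[np.pi,0,1.354]))
E
```

```text
[513.7  -6.8 451.1] [-3.141e+00 -1.000e-03  1.354e+00] [-0.2   0.49  0.19  1.85 -0.12  0.82 -0.16]
675
((513.22607421875, -8.211774826049805), (56.26999282836914, 11.823412895202637), 77.52561950683594) 141.2697381958048
ext -50.11898742677168 -1.5093005311195984
{'centre': [512.5, 9.7, 99.1], 'p': 0.88}
(array([-3.400e-02,  2.000e-03,  3.238e+00]), array([-0.004, -0.01 ,  0.002]))
```

View pics/w4.png

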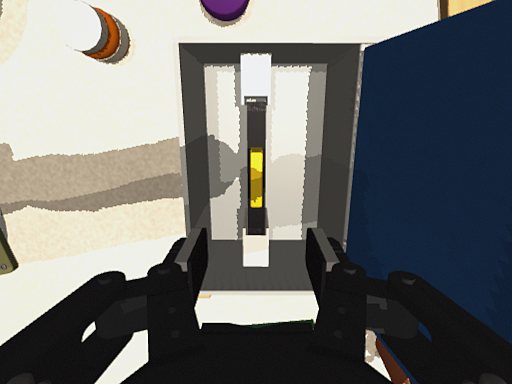

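The yellow grip is at (256,177) in the open well, centred and aligned, with the flap standing clear at right. I'll descend and grip.

Request:
{"fn": "jog_arm", "kwargs": {
  "deltas": [
    [[60, -0.03, 0, 0.7, 0, 0, 0], [60, -0.03, 0, 1.5, 0, 0, 0], [60, -0.03, 0, 2.3, 0, 0, 0], [60, -0.03, 0, 2.9, 0, 0, 0], [60, -0.03, 0, 3.24, 0, 0, 0], [60, -0.03, 0, 3.24, 0, 0, 0], [15, -0.03, 0, 3.24, 0, 0, 0], [0, -0.03, 0, 3.24, 0, 0, 0], [0, -0.03, 0, 3.24, 0, 0, 0], [0, -0.03, 0, 3.24, 0, 0, 0], [0, -0.03, 0, 3.24, 0, 0, 0], [0, -0.03, 0, 3.24, 0, 0, 0]]
  ],
  "squeeze": 60
}}

```text
clock: 22.52
tool_pos: [513.3, -8.0, 289.3]
tool_rot: [3.141, -0.001, 1.354]
force: [-0.3, -0.1, 6.6]
gripper_width: 11.1
gripper_force: 59.5
```

Request:
{"fn": "jog_arm", "kwargs": {
  "deltas": [
    [[0, 0, 0, -0.1, 0, 0, 0], [0, 0, 0, -0.4, 0, 0, 0], [0, 0, 0, -0.8, 0, 0, 0], [0, 0, 0, -1.3, 0, 0, 0], [0, 0, 0, -1.9, 0, 0, 0], [0, 0, 0, -2.5, 0, 0, 0], [0, 0, 0, -3.0, 0, 0, 0], [0, 0, 0, -3.3, 0, 0, 0], [0, 0, 0, -3.3, 0, 0, 0], [0, 0, 0, -3.3, 0, 0, 0]]
  ]
}}

```text
clock: 23.78
tool_pos: [512.5, -8.1, 452.8]
tool_rot: [-3.138, -0.0, 1.354]
force: [-0.3, -0.2, -2.4]
gripper_width: 11.0
gripper_force: 58.6
```

```bash
python3 -c "
from e import *
print(delta([430,-382,454],[np.pi,0,1.354]))"
```

```text
(array([-7.659e+00, -3.000e-03, -2.500e-02]), array([-0.03 , -0.003,  0.001]))
```

Request:
{"fn": "jog_arm", "kwargs": {
  "deltas": [
    [[0, -0.2, 0, 0, 0, 0, 0], [0, -0.7, 0, 0, 0, 0, 0], [0, -1.4, 0, 0, 0, 0, 0], [0, -2.2, 0, 0, 0, 0, 0], [0, -3.0, 0, 0, 0, 0, 0], [0, -3.9, 0, 0, 0, 0, 0], [0, -4.8, 0, 0, 0, 0, 0], [0, -5.6, 0, 0, 0, 0, 0], [0, -6.4, 0, 0, 0, 0, 0], [0, -7.0, 0, 0, 0, 0, 0], [0, -7.45, 0, 0, 0, 0, 0], [0, -7.66, 0, 0, 0, 0, 0]]
  ]
}}

```text
clock: 25.28
tool_pos: [429.2, -383.9, 452.3]
tool_rot: [-3.138, -0.0, 1.351]
force: [0.3, 0.7, -2.8]
gripper_width: 11.0
gripper_force: 58.6
```

Request:
{"fn": "jog_arm", "kwargs": {
  "deltas": [
    [[0, 0, 0, 0.5, 0, 0, 0], [0, 0, 0, 0.8, 0, 0, 0], [0, 0, 0, 0.8, 0, 0, 0], [0, 0, 0, 0.8, 0, 0, 0], [0, 0, 0, 0.8, 0, 0, 0], [0, 0, 0, 0.8, 0, 0, 0], [0, 0, 0, 0.8, 0, 0, 0], [0, 0, 0, 0.8, 0, 0, 0]]
  ]
}}

```text
clock: 26.28
tool_pos: [430.5, -382.1, 413.1]
tool_rot: [-3.14, -0.0, 1.354]
force: [1.1, 0.4, -3.4]
gripper_width: 11.1
gripper_force: 58.6
```

```bash
python3 flap.py; python3 - <<'E'
from e import *
a,d=r.get_image("scene");b,d2=r.get_image("top")
P=cloud("top",d2);m=(d2>0)&(np.hypot(P[...,0]-499,P[...,1]-378)<45)&(P[...,2]>85)&(P[...,2]<110);print("vase top",P[m].mean(0),m.sum())
cv2.imwrite("pics/end.png",np.hstack([a[100:354,60:440],b[60:314,90:510]])[:,:,::-1])
s=r.get_state();print(s["tool_pos"],s["tool_rot"],s["gripper_force"],s["qd"])
E
```

```text
flap angle 1.775283600448433 603
vase top [496.97525935 378.07424612  97.90428576] 72
[ 430.51844603 -382.11995979  412.99676241] [-3.13970594e+00 -4.74891247e-04  1.35391346e+00] 58.56491267681122 [-0.00016757  0.00106966  0.00093365 -0.00044557  0.00135655  0.00014095
  0.00033103]
```

View pics/end.png

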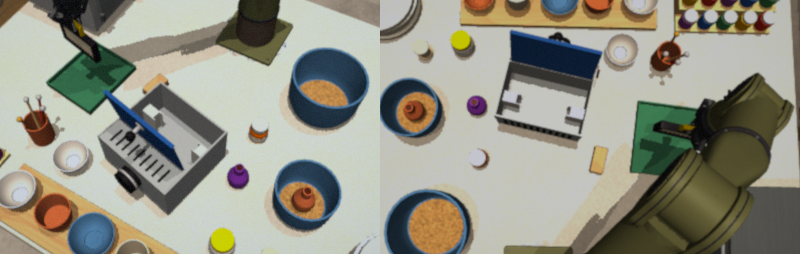

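The picture shows the vase upright in the small crock (305,198), the flap open (140,130), and the filter held over the tray (85,40). Nothing else has moved.

```bash
python3 -c "
from plant import r
print(r.sign_off())"
```

```text
the job is handed in; nothing more can be done
None
```

I handed the job in at about 26 s: vase upright in the smaller crock, cover open at about 1.78 rad, filter held still over the tray middle with its lower edge about 14 cm above it, bystanders unmoved in the last picture; sign-off gave no verdict.

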